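Check kart ride height with the slide-in gauge

ROBOT

A 6-joint arm with a two-finger parallel gripper is mounted at the origin on the work surface. World frame = base frame: x ahead of the robot, y to its left, z up, the work surface at z = 0. Lengths are in m, angles in degrees, forces in N, time in s.
With the tool pointing down it reaches from about 0.25 to 0.725 m from the base axis. Payload 9.7 kg.
Tool frame: the origin (TCP) lies on the centre line of the jaws, within the pads' length; the fingertips stand r.tip_reach ahead of it and the grasp point (between the pads) lies 8 mm behind it (r.tip_reach is the distance from the TCP to the fingertips, in m); z points along the fingers, y is the line along which they close (so a half turn about z gives the same grasp; the last joint's range is limited). The gripper opens to 85 mm and grips with 20 to 120 N. Pads are 22 mm wide; open, the fingers measure 114 mm over their backs; the gripper's body (76 mm by 85 mm) begins 54 mm behind the grasp point. The pads swing forward as they close: fully open they stand 13 mm farther back than shut.
Start: joints at [64.744, 4.979, 10.078, 95.1, 0, 90], TCP at [0.235, 0.497, 0.219] pointing down, gripper open.
Joint ranges: [-179.16, 179.16], [-48.56, 103.87], [-65.8, 70.77], [-126.05, 130.52], [-82.76, 87.17], [-180, 180]. Speed limits (degrees/s): [127.2, 127.2, 147.25, 180, 180, 180].

INTERFACE

Orientations are given as [roll, pitch, yaw] about the fixed x, y, z axes, in that order (R = Rz(yaw) Ry(pitch) Rx(roll)).
In Python, from workcell import r gives the robot as it stands.
- The arm moves only by the tool jog_arm, never from a script. Its argument "rows" is one flat list of numbers, 6 for each row, row after row: the shift along the tool's x, y, z in cm, then the turn, a rotation vector about the tool's x, y, z in rad. In form: [dx, dy, dz, rx, ry, rz, dx, dy, dz, rx, ry, rz, ...]. A call has exactly 10 rows; each row shifts and turns the commanded pose from where the row before left it, along the tool's axes as they then stand; what a row does not reach is not made up. A row lasts 1/8 s, in which the tool goes at most 62.5 mm and 10.7 degrees, less where a joint would pass 70% of its speed; a pose out of reach is approached as far as the arm can. A call is refused whole if a number of a shift passes 6.25 or a number of a turn 0.188, either way. A call with a gripper value outside its range is refused whole. "fingers" is the opening, from 0 (shut) to 1 (fully open), set as the call begins (left out, the last holds). The fingers move at their own pace and stop on an object; "squeeze" is the grip in N (left out, the last holds). Time passes only in rows, so rows that do not move let the fingers close, or fill a call up. It gives the time, the measured TCP pose, the force, the opening and the grip force at its end, in the units of the state.
- r.sense(): the state, without advancing time (a new reading comes with each control period).
- r.snapshot(name): name is "side" or "top"; returns a dict with "img" (420x560x3 uint8, red, green, blue), "fov_y" (degrees; the focal length in pixels is half the picture's height over the tangent of half this angle, whatever the lens; pixels are square), "cx", "cy" (the principal point, pixels), "k1" (the pictures are not rectified: a ray, as slopes to the right and down, at radius r is drawn at 1 + k1 r^2 times it, then the intrinsics apply), "eye" and "orientation" of the camera in the world. Camera axes: x right, y up, looking along -z (the intrinsics and any distortion apply to the point x, -y, -z); pixel columns grow to the right and rows downward; lengths in m; the calibration is good to about 2 mm. A picture is of the moment at which its call begins. There is no depth.
- r.sign_off(): hands the job in; it is judged then, once.
The state is a dict: "time": time; "qpos": joint angles; "qd": joint speeds; "joint_efforts": joint torques, N m; "tcp_pos": TCP position; "tool_rot": TCP orientation; "force": force on the tool from outside, world axes, zero at the start; "moment": the same for the moment, N m; "width": opening from 0.0 (shut) to 1.0 (fully open); "grasp_force": force on a finger pad.
Only numpy, scipy, OpenCV 4.12 (cv2) and the standard library are available. Lean on these libraries where they do the work, as an engineer would, in place of code of your own. Each camera call takes 0.05 s, during which the arm holds its last target. There are 200 camera calls.

TASK

Check the ride height of the red kart chassis corner: slide the flat aluminium gauge, nose first and straight, into the gap under the red floor tray, until the tray's front edge lies over the yellow band on the blade, no less and no further. Leave it there lying flat, let go of it, and do not disturb the other things on the bench.

Things in the scene. Friction and masses are not known exactly. Their poses are not given: they have to be found in the camera images.
- gauge: loose flat aluminium gauge on the bench, 0.45 kg, 190 long: rear frame 80 long x 110 wide x 20 thick with a through window 44 (along x) x 72 (along y) that fingers can reach into to push or steer; ahead of it a blade 110 long, 56 wide, 12 thick, round nose. Origin at bench level, centre of the window; +x to the nose, z up. Rear face x = -38, shoulder +42, nose +152; yellow band +82 to +102
- gauge_band (a point): middle of the gauge's yellow band, on the blade's underside, 92 ahead of the gauge's origin; axes as the gauge's
- gauge_nose (a point): middle of the tip of the gauge's blade, on its underside, 152 ahead of the gauge's origin; axes as the gauge's
- chassis: fixed red kart chassis corner: floor tray 240 wide, 70 deep, 4 thick, underside 16 above the bench, on dark blocks leaving a gap 76 wide, 16 high, open front and back (free 80 more behind). On it a red tube along y, top 52 high, and two blue clamps 64 high at y = +-105. Origin at bench level under the middle of the tray's front edge; +x into the gap, y along that edge, z up
- tray_edge (a point): point at bench level under the middle of the tray's front edge, midway between two short white marks painted on the tray above the gap's sides (same place and axes as the chassis origin): the yellow band's middle belongs here
- wrench: loose steel wrench, 190 long, bystander; origin at the bench under its middle
- brake_disc: loose flat steel brake disc, 170 diameter, 6 thick, bystander; origin under its centre
Mind the look-alikes: they are no part of the job. What is meant by the gauge is not black, and is the larger of those in its own colour.

How it is judged (in metres and radians):
At the end, for the whole second after the job is handed in: Gauge at rest, flat on the bench (tilt under 0.05 rad, raised under 4 mm), nose in the gap under the tray; middle of its yellow band within 11 mm of the tray's front edge in depth and 12 mm of the gap's middle sideways; blade within 0.14 rad of straight in (x of gauge_band in the frame of tray_edge between -0.011 and 0.011 m and y of gauge_band in the frame of tray_edge between -0.012 and 0.012 m and z of gauge_band in the frame of tray_edge below 0.004 m and angle between the x axis of gauge and the x axis of tray_edge, either way round below 0.14 rad and x of gauge_nose in the frame of tray_edge above 0.04 m and angle between gauge's own z axis and vertical below 0.05 rad and linear speed of gauge below 0.01 m/s); the robot touches nothing.
It fails at once if a bystander (wrench or brake disc) is moved by more than 20 mm (distance of any of wrench, brake_disc from where it was at the start of the episode above 0.02 m).
It also fails if it takes over 45 s, if anything falls off the work surface, if the arm or the gripper's body presses on something with over 40 N, if the wrist force passes 120 N, or if a joint passes its speed limit or range.

## Working session

There is one attempt and no reset: what is moved stays moved. The work goes in short steps, Python scripts to look and compute and a tool call to move; the robot and the scene stay as the last step left them, time stands still between calls to the robot, and variables do not carry over. Pictures are saved under pics/ and viewed, at most 10 in all, crops included, and the job is handed in when it is done.

Besides the shell and the picture viewer there is one more tool, called as name(argument=value, ...) on one line, values as JSON. jog_arm: Moves the arm, as the interface text tells. Its arguments: {"type":"object","properties":{"rows":{"type":"array"},"fingers":{"type":"number"},"squeeze":{"type":"number"}},"required":["rows"]}

```bash
mkdir -p pics; cat > h.py <<'E'
import numpy as np,cv2
from workcell import r
from scipy.spatial.transform import Rotation as R
def snap(n,f):
    s=r.snapshot(n); cv2.imwrite('pics/'+f,cv2.resize(s['img'][:,:,::-1],(800,600),interpolation=cv2.INTER_CUBIC)); np.save('pics/'+f+'.npy',s,allow_pickle=True); return s
E
python3 - <<'E'
from h import *
for n in('top','side'):
    s=snap(n,n+'0.png'); print({k:v for k,v in s.items() if k!='img'})
print(r.sense(),r.tip_reach)
E
```

```text
{'fov_y': 42.06721391126194, 'cx': 275.07415541782814, 'cy': 199.59927298897463, 'k1': -0.2062305582274845, 'eye': array([0.29042117, 0.16349059, 1.70210415]), 'orientation': array([  6.75634658,   0.48825432, -90.53850033])}
{'fov_y': 49.701128179641465, 'cx': 277.0087054787163, 'cy': 211.4086663190152, 'k1': 0.02301652275042909, 'eye': array([ 0.48162349, -0.98659401,  0.74830294]), 'orientation': array([59.32215675,  0.99173465, -2.00211112])}
{'time': 0.1, 'qpos': array([ 6.47462989e+01,  5.00810695e+00,  1.00391361e+01,  9.51010511e+01,
       -6.06631192e-04,  9.00006404e+01]), 'qd': array([ 0.00236303,  0.03186095,  0.08075528, -0.11785708,  0.0701419 ,
        0.1119406 ]), 'joint_efforts': array([-8.82245513e-04, -5.21560514e+01,  4.65652978e+01,  1.60333654e-02,
       -1.20349573e-04,  1.55542796e-05]), 'tcp_pos': array([0.23454933, 0.49722511, 0.21845374]), 'tool_rot': array([-1.79929978e+02,  6.07413344e-04,  1.54745659e+02]), 'force': array([ 0.12731216,  0.44181816, -0.55885339]), 'moment': array([ 0.02163182, -0.00668876, -0.01412224]), 'grasp_force': 0.0, 'width': 0.9984778487215478} 0.011
```

View pics/top0.png

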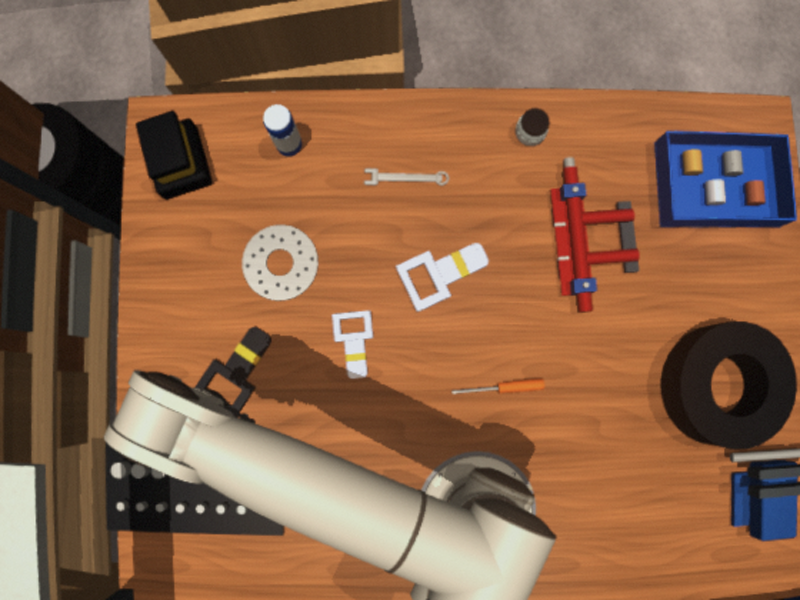

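View pics/side0.png

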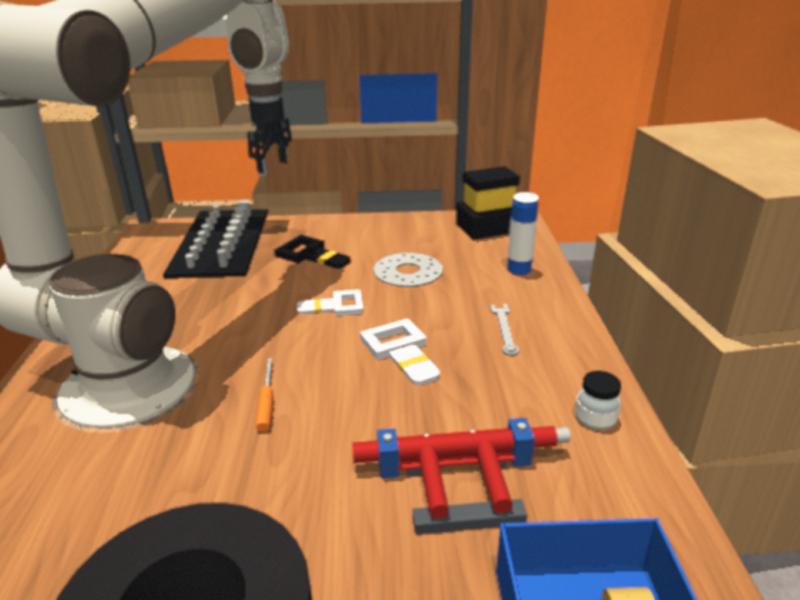

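Three candidates appear in the top view: black at (235,370), small white/aluminium at (352,343) and large aluminium at (443,272). The large one fits, being not black and the bigger of its colour. The chassis is at (575,240), with white marks near (558,224) and (563,258). I'll confirm in a crop.

```bash
python3 - <<'E'
from h import *
a=np.load('pics/top0.png.npy',allow_pickle=True).item()['img'];b=np.load('pics/side0.png.npy',allow_pickle=True).item()['img']
# top crop cols 270-450 rows 105-225 x4.4 ; side crop cols 240-410 rows 215-345
cv2.imwrite('pics/c1.png',cv2.resize(a[105:240,270:450,::-1],None,fx=4.4,fy=4.4,interpolation=cv2.INTER_CUBIC))
cv2.imwrite('pics/c2.png',cv2.resize(b[215:340,240:410,::-1],None,fx=4.4,fy=4.4,interpolation=cv2.INTER_CUBIC))
E
```

```text
(no output)
```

View pics/c1.png

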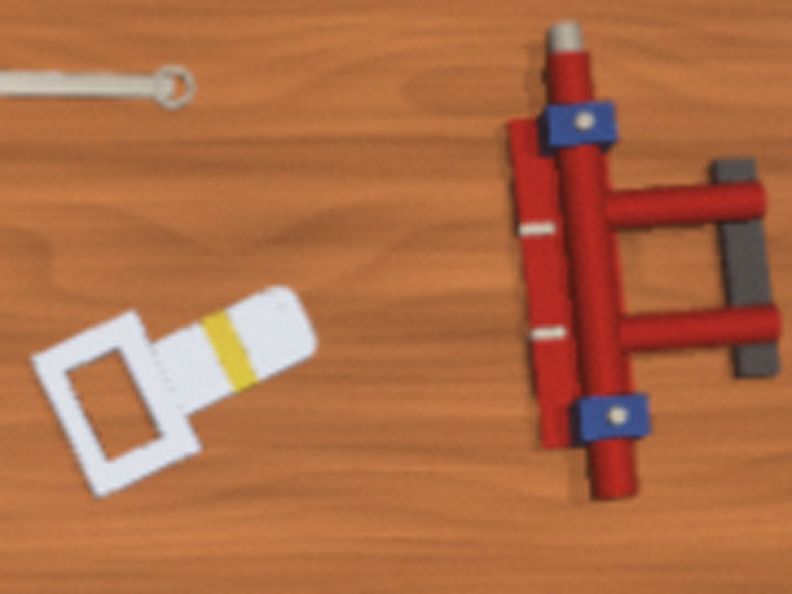

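View pics/c2.png

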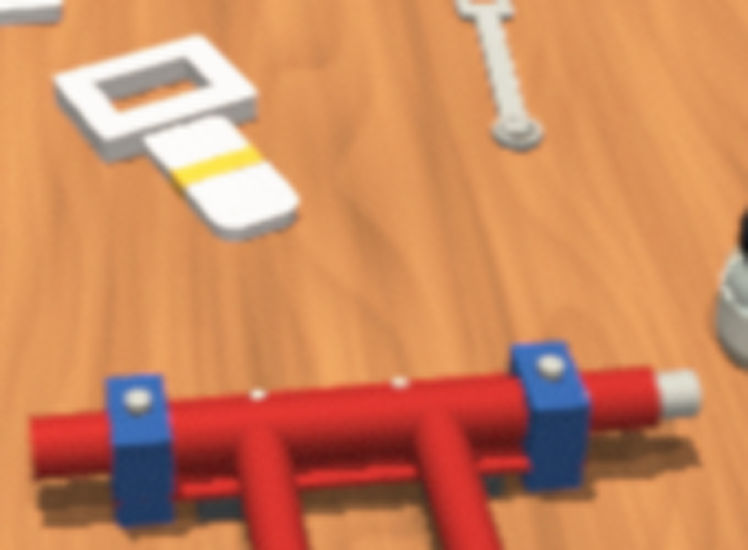

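The crops confirm the target: the large aluminium gauge, with band at crop (230,352) and nose to the right. Now I'll triangulate.

```bash
cat >> h.py <<'E'
def ray(s,px):
    f=210/np.tan(np.radians(s['fov_y'])/2)
    K=np.array([[f,0,s['cx']],[0,f,s['cy']],[0,0,1]])
    p=cv2.undistortPointsIter(np.array(px,float).reshape(-1,1,2),K,np.array([s['k1'],0,0,0,0.]),None,None,(3,100,1e-10)).reshape(-1,2)
    d=np.c_[p[:,0],-p[:,1],-np.ones(len(p))]
    return np.array(s['eye']),d@R.from_euler('xyz',s['orientation'],degrees=True).as_matrix().T
def onz(s,px,z):
    e,d=ray(s,px); return e+d*((z-e[2])/d[:,2])[:,None]
def tri(s,a,t,b):
    e,d=ray(s,a);g,h=ray(t,b);o=[]
    for i in range(len(d)):
        M=np.c_[d[i],-h[i]];k=np.linalg.lstsq(M,g-e,rcond=None)[0]
        o.append(np.r_[(e+k[0]*d[i]+g+k[1]*h[i])/2,np.linalg.norm(e+k[0]*d[i]-g-k[1]*h[i])])
    return np.array(o)
def un(p,c,r,k=4.4): return (np.array(p,float)+.5)/k-.5+[c,r]
E
cat > m.py <<'E'
from h import *
np.set_printoptions(precision=4,suppress=True)
T=np.load('pics/top0.png.npy',allow_pickle=True).item();S=np.load('pics/side0.png.npy',allow_pickle=True).item()
t=lambda p:un(p,270,105); s=lambda p:un(p,240,215)
# A,B,C,D frame; bolts
print('tri',tri(T,t([(33,357),(135,312),(200,450),(583,121),(618,415),(203,320),(257,382)]),S,s([(55,80),(200,35),(257,95),(550,365),(137,398),(262,155),(178,183)])) if 0 else tri(T,t([(135,312),(33,357),(100,497),(200,450),(583,121),(618,415),(226,312),(237,392)]),S,s([(257,95),(200,35),(55,80),(105,140),(550,365),(137,398),(262,155),(172,176)])))
F=onz(T,t([(33,357),(135,312),(200,450),(100,497)]),.02)[:,:2]
B=onz(T,t([(203,320),(226,312),(257,382),(237,392)]),.012)[:,:2]
print('sizes',[np.linalg.norm(F[i]-F[i-1]) for i in range(4)])
gl=np.array([(-38,55),(42,55),(42,-55),(-38,-55),(82,28),(102,28),(102,-28),(82,-28)])/1000
def fit(g,w):
    a,b=g-g.mean(0),w-w.mean(0); th=np.arctan2((a[:,0]*b[:,1]-a[:,1]*b[:,0]).sum(),(a*b).sum())
    M=np.array([[np.cos(th),-np.sin(th)],[np.sin(th),np.cos(th)]]); o=w.mean(0)-M@g.mean(0)
    return o,np.degrees(th),np.linalg.norm(g@M.T+o-w,axis=1)*1000
print('gauge',fit(gl,np.r_[F,B]))
E_=onz(T,t([(508,122),(520,230),(532,334),(543,448)]),.02)[:,:2]
bl=tri(T,t([(583,121),(618,415)]),S,s([(550,365),(137,398)]))
print('edge',E_,np.linalg.norm(E_[2]-E_[1]),np.linalg.norm(E_[3]-E_[0]))
print('chassis',fit(np.array([(0,.12),(0,.038),(0,-.038),(0,-.12)]),E_))
print('bolt',np.linalg.norm(bl[0,:2]-bl[1,:2]))
E
python3 m.py
```

```text
tri [[ 0.566   0.0966  0.0202  0.0028]
 [ 0.5333  0.1692  0.0225  0.0009]
 [ 0.4342  0.1232  0.0199  0.0017]
 [ 0.4667  0.0523  0.0197  0.0017]
 [ 0.6918 -0.221   0.0635  0.0002]
 [ 0.4823 -0.2363  0.0654  0.0001]
 [ 0.565   0.0318  0.0186  0.0014]
 [ 0.5084  0.0245  0.0102  0.0009]]
sizes [np.float64(0.1099190421607689), np.float64(0.07916368281801146), np.float64(0.10831702452034013), np.float64(0.07794676869874312)]
gauge (array([0.4987, 0.1122]), np.float64(-65.60987499237449), array([0.3488, 1.4523, 1.004 , 1.1031, 2.0881, 1.0524, 2.5697, 1.4962]))
edge [[ 0.7016 -0.1759]
 [ 0.6219 -0.1813]
 [ 0.5464 -0.187 ]
 [ 0.4645 -0.1921]] 0.07580101714790996 0.23760418617278437
chassis (array([ 0.5836, -0.1841]), np.float64(-86.04239067262185), array([1.7466, 0.4689, 0.7632, 0.6851]))
bolt 0.2100722867999085
```

All measurements agree with the given sizes: frame top about 0.020, bolts 0.210 apart, marks 76 apart. The gauge is at (0.499, 0.112) with yaw −65.6°, and the chassis is at (0.584, −0.184) with yaw −86.0°. My plan is to grip the rear bar along gauge x, with one finger in the window, and slide it. The first move goes above the rear bar at (0.486, 0.1395).

jog_arm(rows=[-3.8,-2.16,0,0,0,0,-3.8,-2.16,0,0,0,0,-3.8,-2.16,0,0,0,0,-3.8,-2.16,0,0,0,0,-3.8,-2.16,0,0,0,0,-3.8,-2.16,0,0,0,0,-3.8,-2.16,0,0,0,0,-3.8,-2.16,0,0,0,0,-3.8,-2.16,0,0,0,0,-3.8,-2.16,0,0,0,0], fingers=0.54)

```text
time: 1.35
tcp_pos: [0.4867, 0.1386, 0.2188]
tool_rot: [-180.0, -0.0, 154.7]
force: [-0.2, 0.9, -0.2]
width: 0.543
grasp_force: 0.0
```

```bash
python3 -c "
from h import *
print(r.sense()['qpos'],r.sense()['tcp_pos'],r.sense()['tool_rot'])"
```

```text
[ 1.58924780e+01 -1.03140653e+00  3.86666693e+00  9.49228423e+01
  3.14509276e-03  4.11522741e+01] [0.48672238 0.1385944  0.21879706] [-1.79986069e+02 -2.07196815e-02  1.54740201e+02]
```

jog_arm(rows=[0,0,1,0,0,-0.0867,0,0,1,0,0,-0.0867,0,0,1,0,0,-0.0867,0,0,1,0,0,-0.0867,0,0,1,0,0,-0.0867,0,0,1,0,0,-0.0867,0,0,1,0,0,-0.0867,0,0,1,0,0,-0.0867,0,0,1,0,0,-0.0867,0,0,1,0,0,-0.0867])

```text
time: 2.6
tcp_pos: [0.486, 0.1399, 0.1184]
tool_rot: [180.0, -0.0, -155.4]
force: [0.8, -0.2, -0.5]
width: 0.537
grasp_force: 0.0
```

```bash
python3 - <<'E'
from h import *
s=snap('side','s1.png');print(r.sense()['tcp_pos'],r.sense()['tool_rot'])
cv2.imwrite('pics/s1c.png',cv2.resize(s['img'][130:330,180:420,::-1],None,fx=3,fy=3,interpolation=cv2.INTER_CUBIC))
E
```

```text
[0.48545195 0.13974379 0.11705167] [ 1.79979403e+02 -1.35336244e-01 -1.55184033e+02]
```

View pics/s1c.png

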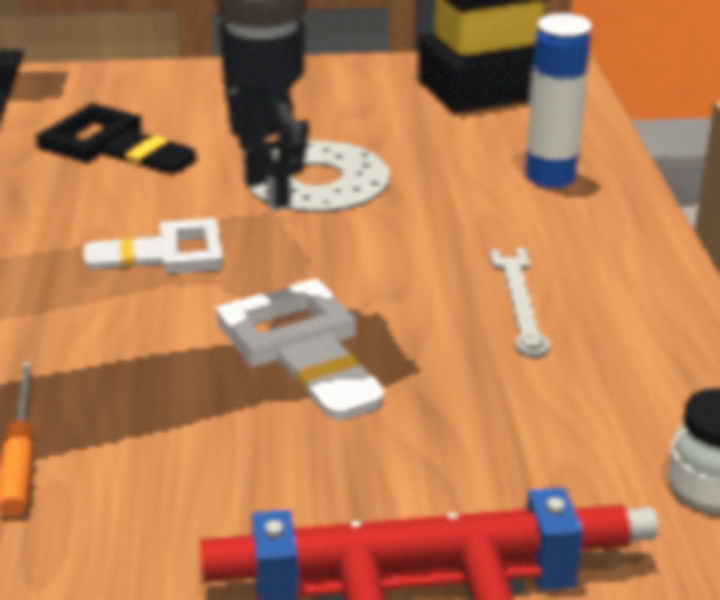

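The crop shows the fingers above the rear bar at (270,180), spread along the gauge's axis. Descending now.

jog_arm(rows=[0,0,1.5,0,0,0,0,0,1.5,0,0,0,0,0,1.5,0,0,0,0,0,1.5,0,0,0,0,0,1.0,0,0,0,0,0,0.8,0,0,0,0,0,0.8,0,0,0,0,0,0.6,0,0,0,0,0,0.6,0,0,0,0,0,0.4,0,0,0])

```text
time: 3.9
tcp_pos: [0.4862, 0.1399, 0.0168]
tool_rot: [180.0, -0.0, -155.6]
force: [0.5, -0.7, 0.4]
width: 0.54
grasp_force: 0.0
```

No contact on the way down. Closing the fingers.

jog_arm(rows=[0,0,0,0,0,0,0,0,0,0,0,0,0,0,0,0,0,0,0,0,0,0,0,0,0,0,0,0,0,0,0,0,0,0,0,0,0,0,0,0,0,0,0,0,0,0,0,0,0,0,0,0,0,0,0,0,0,0,0,0], fingers=0, squeeze=40)

```text
time: 5.15
tcp_pos: [0.4862, 0.1399, 0.0171]
tool_rot: [180.0, 0.0, -155.6]
force: [0.4, -0.2, 0.2]
width: 0.0
grasp_force: 0.0
```

The fingers closed to zero, so they missed the bar. Looking.

```bash
python3 - <<'E'
from h import *
s=snap('side','s2.png');t=snap('top','t2.png')
a=cv2.resize(s['img'][180:310,220:360,::-1],None,fx=4,fy=4,interpolation=cv2.INTER_CUBIC)
b=cv2.resize(t['img'][130:260,235:295,::-1],None,fx=4,fy=4,interpolation=cv2.INTER_CUBIC)
cv2.imwrite('pics/c3.png',np.hstack([a,b]))
E
```

```text
(no output)
```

View pics/c3.png

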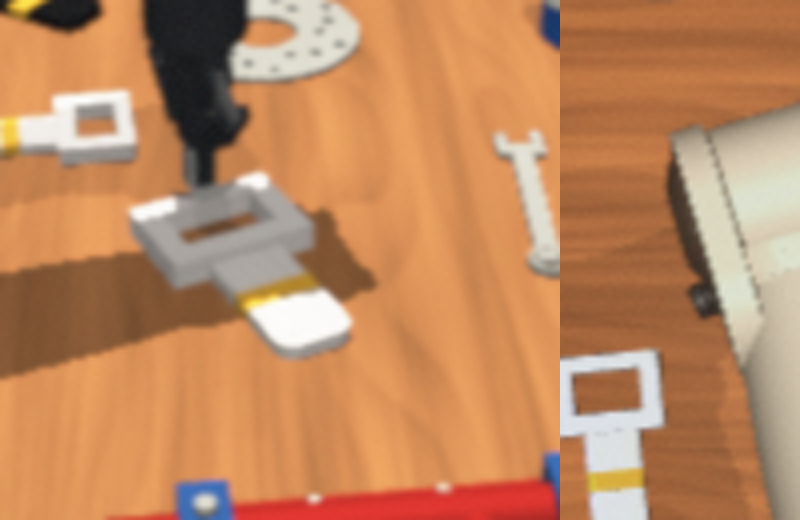

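```bash
python3 - <<'E'
from h import *
np.set_printoptions(precision=4,suppress=True)
S=np.load('pics/s2.png.npy',allow_pickle=True).item()
p=un([(203,187),(188,187),(213,187),(200,150)],220,180,4)
e,d=ray(S,p)
for y in (.135,.14,.15,.16):print(y,(e+d*((y-e[1])/d[:,1])[:,None]).tolist())
print(r.sense())
# expected pixel of tip
def proj(s,P):
    f=210/np.tan(np.radians(s['fov_y'])/2)
    q=(np.array(P)-s['eye'])@R.from_euler('xyz',s['orientation'],degrees=True).as_matrix()
    m=np.c_[q[:,0],-q[:,1]]/-q[:,2:]; m=m*(1+s['k1']*(m**2).sum(1))[:,None]
    return m*f+[s['cx'],s['cy']]
c=lambda P:(proj(S,P)-[220,180]+.5)*4-.5
print(c([(.4862,.1399,.006),(.4862,.1399,.02),(.4862,.1399,.06)]))
a=np.radians(-65.6);u=np.array([np.cos(a),np.sin(a)]);v=np.array([-u[1],u[0]]);o=np.array([.4987,.1122])
print('frame',c([np.r_[o+x*u+y*v,.02] for x,y in((-.038,.055),(.042,.055),(.042,-.055),(-.038,-.055),(-.022,.036),(-.022,-.036),(-.038,0),(-.022,0))]))
E
```

```text
0.135 [[0.48896805519728986, 0.135, 0.032606268081912915], [0.4779817050844533, 0.135, 0.03304190782384753], [0.4962965821865239, 0.135, 0.032315762391880276], [0.4875832165445735, 0.135, 0.06443938769532731]]
0.14 [[0.4890007968185539, 0.14000000000000012, 0.029415734487012846], [0.4779654702042317, 0.14000000000000012, 0.02985331628524901], [0.496361993949308, 0.14000000000000012, 0.029123933739730545], [0.48760978463671856, 0.14000000000000012, 0.06139076427205159]]
0.15 [[0.4890662800610819, 0.1499999999999999, 0.02303466729721293], [0.47793300044378845, 0.1499999999999999, 0.023476133208052197], [0.4964928174748762, 0.1499999999999999, 0.02274027643543175], [0.48766292082100876, 0.1499999999999999, 0.05529351742550059]]
0.16 [[0.4891317633036099, 0.15999999999999992, 0.016653600107413014], [0.4779005306833452, 0.15999999999999992, 0.017098950130855384], [0.49662364100044437, 0.15999999999999992, 0.016356619131132732], [0.48771605700529896, 0.15999999999999992, 0.049196270578949375]]
{'time': 5.25, 'qpos': array([ 16.058 ,   0.0363, -17.4597,  72.5048,   0.0006,  -8.3595]), 'qd': array([ 0.0515,  0.0301, -0.0769,  0.0546, -0.0562, -0.0993]), 'joint_efforts': array([  0.0035, -45.8159,  45.7707,   0.0012,  -0.0001,  -0.    ]), 'tcp_pos': array([0.4862, 0.1399, 0.0171]), 'tool_rot': array([ 179.9993,   -0.0008, -155.5824]), 'force': array([-0.4685,  0.4087,  0.0666]), 'moment': array([-0.0292, -0.0288,  0.0171]), 'grasp_force': 0.0, 'width': -0.001490974062340643}
[[200.0144 213.776 ]
 [199.5296 197.9433]
 [198.1152 151.7666]]
frame [[260.9185 174.5079]
 [311.8601 226.8521]
 [173.1205 268.0416]
 [127.0837 212.1449]
 [248.0416 191.0405]
 [159.8298 216.1114]
 [195.0297 193.0353]
 [204.3833 203.4477]]
```

```bash
python3 - <<'E'
from h import *
s=np.load('pics/s2.png.npy',allow_pickle=True).item()
cv2.imwrite('pics/c4.png',cv2.resize(s['img'][170:260,235:315,::-1],None,fx=7,fy=6.6,interpolation=cv2.INTER_CUBIC))
E
```

```text
(no output)
```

View pics/c4.png

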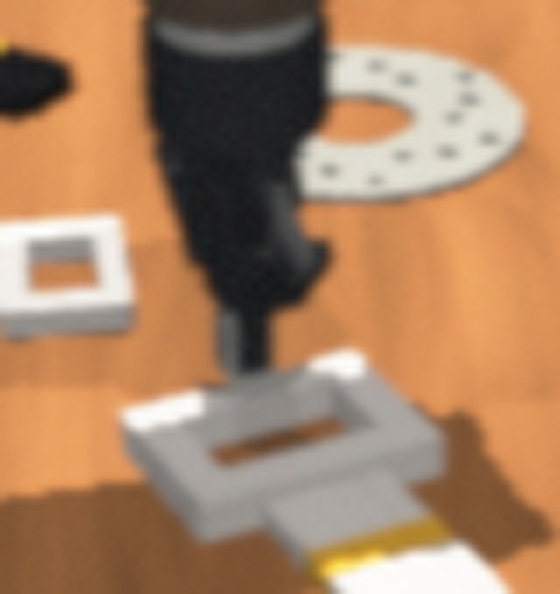

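```bash
python3 - <<'E'
from h import *
np.set_printoptions(precision=4,suppress=True)
S=np.load('pics/s1.png.npy',allow_pickle=True).item()
e,d=ray(S,un([(280,207),(255,185),(292,160)],180,130,3))
for y in (.105,.113,.12,.166,.175):print(y,(e+d*((y-e[1])/d[:,1])[:,None]))
cv2.imwrite('pics/c5.png',cv2.resize(S['img'][130:210,240:300,::-1],None,fx=7,fy=7,interpolation=cv2.INTER_CUBIC))
E
```

```text
0.105 [[0.4982 0.105  0.1419]
 [0.476  0.105  0.1655]
 [0.5101 0.105  0.1898]]
0.113 [[0.4984 0.113  0.1374]
 [0.476  0.113  0.1613]
 [0.5103 0.113  0.1857]]
0.12 [[0.4985 0.12   0.1335]
 [0.476  0.12   0.1575]
 [0.5105 0.12   0.1821]]
0.166 [[0.4992 0.166  0.108 ]
 [0.4757 0.166  0.133 ]
 [0.5117 0.166  0.1586]]
0.175 [[0.4993 0.175  0.103 ]
 [0.4757 0.175  0.1282]
 [0.5119 0.175  0.154 ]]
```

View pics/c5.png

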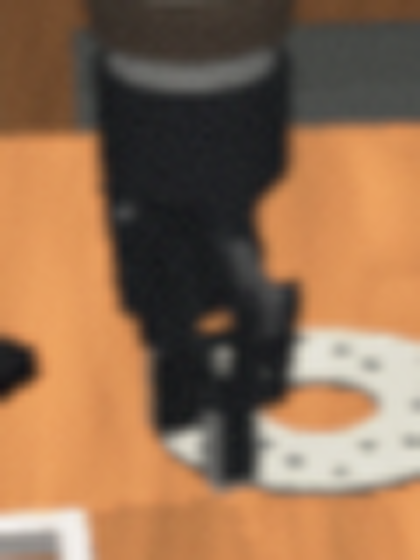

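```bash
python3 - <<'E'
from h import *
np.set_printoptions(precision=4,suppress=True)
T=np.load('pics/t2.png.npy',allow_pickle=True).item()
p=un([(705-560,300),(690-560,300),(712-560,315)],235,130,4)
for z in (.03,.07,.1,.13):print(z,onz(T,p,z)[:,:2].tolist())
S=np.load('pics/side0.png.npy',allow_pickle=True).item()
e,d=ray(S,np.array([(263,173),(285,160)])*.7)
for y in (.46,.497,.53):print(y,(e+d*((y-e[1])/d[:,1])[:,None]))
E
```

```text
0.03 [[0.47319423389782217, 0.18895847562021392], [0.4733130765623734, 0.20051162256653782], [0.4615287737351704, 0.183671035850808]]
0.07 [[0.46882194492694207, 0.1883492339879622], [0.46893794464263644, 0.1996260070745398], [0.45743554537572784, 0.18318828011404742]]
0.1 [[0.46554272819878206, 0.1878923027637734], [0.46565659570283374, 0.1989617954555413], [0.4543656241061459, 0.182826213311477]]
0.13 [[0.46226351147062206, 0.18743537153958462], [0.462375246763031, 0.19829758383654278], [0.451295702836564, 0.18246414650890658]]
0.46 [[0.2177 0.46   0.2468]
 [0.2712 0.46   0.2761]]
0.497 [[0.211  0.497  0.234 ]
 [0.2659 0.497  0.264 ]]
0.53 [[0.2049 0.53   0.2226]
 [0.2611 0.53   0.2533]]
```

Three views agree that the real fingertips stand about 23 mm higher than the TCP reading plus tip_reach implies: about 0.029 now, so they closed above the bar. In x and y they are right. I'll reopen first.

jog_arm(rows=[0,0,0,0,0,0,0,0,0,0,0,0,0,0,0,0,0,0,0,0,0,0,0,0,0,0,0,0,0,0,0,0,0,0,0,0,0,0,0.5,0,0,0,0,0,0.5,0,0,0,0,0,0.4,0,0,0,0,0,0,0,0,0], fingers=0.54)

```text
time: 6.5
tcp_pos: [0.4859, 0.1398, 0.0026]
tool_rot: [180.0, -0.0, -155.6]
force: [0.3, -0.1, -0.1]
width: 0.543
grasp_force: 0.0
```

```bash
python3 - <<'E'
from h import *
s=snap('side','s3.png');print(r.sense())
cv2.imwrite('pics/c6.png',cv2.resize(s['img'][160:260,225:325,::-1],None,fx=6,fy=6,interpolation=cv2.INTER_CUBIC))
E
```

```text
{'time': 6.55, 'qpos': array([ 1.60583711e+01,  5.33926482e-01, -1.85741159e+01,  7.09149010e+01,
        1.14979249e-03, -8.36142894e+00]), 'qd': array([ 0.01920058, -0.24284427,  0.36208472,  0.05846856, -0.00535458,
       -0.05928106]), 'joint_efforts': array([-1.24631861e-03, -4.57289243e+01,  4.50848579e+01, -3.15935689e-02,
       -2.16026488e-04, -2.85368213e-05]), 'tcp_pos': array([0.48603435, 0.13991034, 0.00286333]), 'tool_rot': array([ 1.79995526e+02, -2.25323864e-02, -1.55580199e+02]), 'force': array([-0.81920337,  0.40203594, -0.29277762]), 'moment': array([-0.01325597, -0.03608836, -0.02143423]), 'grasp_force': 0.0, 'width': 0.541748525111456}
```

View pics/c6.png

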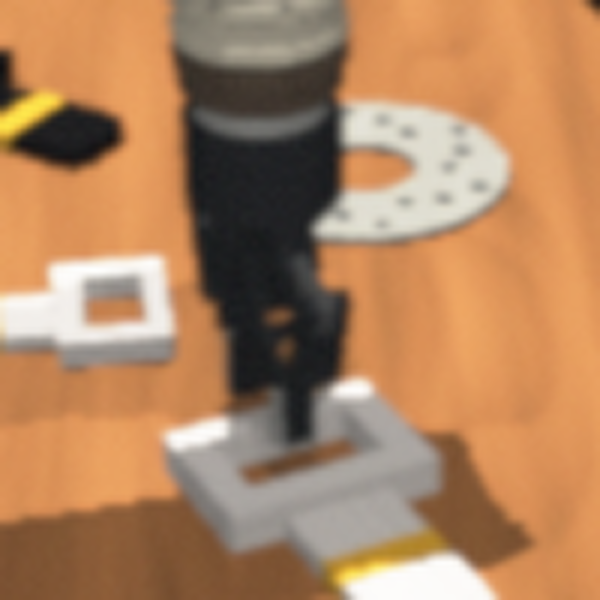

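The front finger at (298,430) stands over the window and the rear finger is behind the frame. The TCP reads 2.6 mm with no contact, which confirms the z offset. I'll descend another 12 mm, then close.

jog_arm(rows=[0,0,0.3,0,0,0,0,0,0.3,0,0,0,0,0,0.2,0,0,0,0,0,0.2,0,0,0,0,0,0.1,0,0,0,0,0,0.1,0,0,0,0,0,0,0,0,0,0,0,0,0,0,0,0,0,0,0,0,0,0,0,0,0,0,0])

```text
time: 7.8
tcp_pos: [0.4862, 0.1399, -0.0089]
tool_rot: [-180.0, 0.0, -155.6]
force: [0.7, 0.6, 0.3]
width: 0.54
grasp_force: 0.0
```

jog_arm(rows=[0,0,0,0,0,0,0,0,0,0,0,0,0,0,0,0,0,0,0,0,0,0,0,0,0,0,0,0,0,0,0,0,0,0,0,0,0,0,0,0,0,0,0,0,0,0,0,0,0,0,0,0,0,0,0,0,0,0,0,0], fingers=0, squeeze=40)

```text
time: 9.05
tcp_pos: [0.4863, 0.14, -0.0088]
tool_rot: [180.0, 0.0, -155.6]
force: [0.3, 0.9, 4.6]
width: 0.177
grasp_force: 40.1
```

Gripped the 16 mm bar (width 0.177, about 15 mm). Now I'll turn −20.4° and slide to the pre-align pose, TCP (0.569, 0.027).

jog_arm(rows=[0,0,0,0,0,0.089,0,0,0,0,0,0.089,0,0,0,0,0,0.089,0,0,0,0,0,0.089,-1.24,-1.97,0,0,0,0,-1.24,-1.97,0,0,0,0,-1.24,-1.97,0,0,0,0,-1.24,-1.97,0,0,0,0,-1.24,-1.97,0,0,0,0,-1.24,-1.97,0,0,0,0])

```text
time: 10.3
tcp_pos: [0.5686, 0.0273, -0.0088]
tool_rot: [179.9, -0.0, -176.0]
force: [-4.1, 5.7, 7.9]
width: 0.178
grasp_force: 40.7
```

```bash
python3 - <<'E'
from h import *
t=snap('top','t4.png');s=snap('side','s4.png');x=r.sense();print(x['tcp_pos'],x['tool_rot'],x['force'],x['width'],x['grasp_force'])
a=cv2.resize(t['img'][120:225,290:440,::-1],None,fx=5.3,fy=5.3,interpolation=cv2.INTER_CUBIC)
cv2.imwrite('pics/c7.png',a)
E
```

```text
[ 0.56997297  0.0255203  -0.00873561] [-1.79926468e+02  6.92517108e-02 -1.76085691e+02] [ 2.62006487 -3.98088827  4.82803359] 0.1723041054605721 40.355055928230286
```

View pics/c7.png

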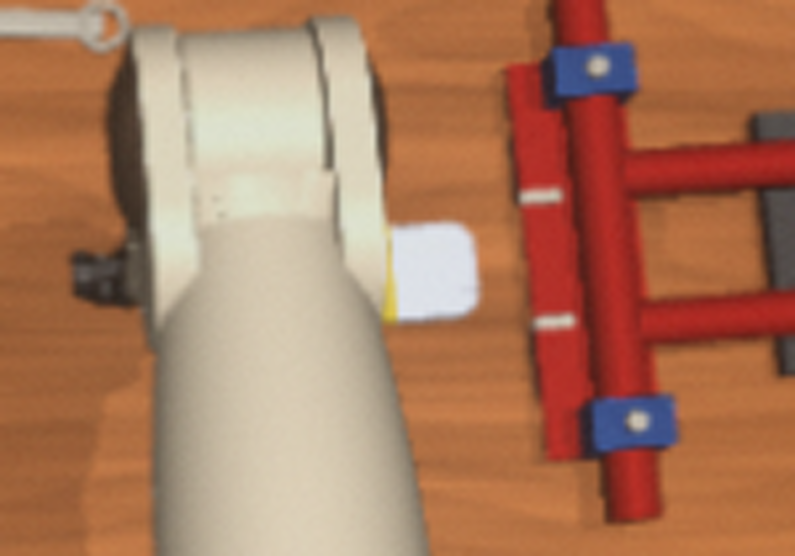

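The blade at crop (440,272) lies in line with the marks at (540,196) and (555,321), with the nose about 30 mm short. I'll compute the offsets; this was my last picture view.

```bash
cat >> h.py <<'E'
C=np.array([.5836,-.1841]);th=np.radians(-86.04);X=np.array([np.cos(th),np.sin(th)]);Y=np.array([-X[1],X[0]])
def ch(P): return np.c_[(P[:,:2]-C)@X,(P[:,:2]-C)@Y]*1000
E
python3 - <<'E'
from h import *
np.set_printoptions(precision=2,suppress=True)
T=np.load('pics/t4.png.npy',allow_pickle=True).item()
f=lambda p,z:ch(onz(T,un(p,290,120,5.3),z))
print('blade U,U,L,L,nose',f([(400,228),(460,222),(400,321),(465,316),(481,272)],.012))
print('edge',f([(507,67),(520,197),(535,322),(550,459)],.02))
# segmented blade
g=T['img'].astype(int);m=np.zeros(g.shape[:2],bool)
m[155:188,364:392]=(g.min(2)>150)[155:188,364:392]
ys,xs=np.nonzero(m);P=ch(onz(T,np.c_[xs,ys],.012));print(len(xs),P.mean(0),P.min(0),P.max(0))
q=(P[:,0]<-45);
for lo in range(-80,-35,8):
    k=(P[:,0]>lo)&(P[:,0]<lo+8); print(lo,k.sum(),P[k][:,1].min() if k.any() else 0,P[k][:,1].max() if k.any() else 0)
E
```

```text
blade U,U,L,L,nose [[-73.09  26.96]
 [-36.61  27.87]
 [-78.78 -28.85]
 [-39.55 -28.87]
 [-27.15  -3.21]]
edge [[   0.57  118.56]
 [  -0.41   38.86]
 [   0.48  -36.8 ]
 [   0.92 -118.71]]
274 [-54.25   0.87] [-80.19 -27.85] [12.21 42.24]
-80 40 -25.649636792974277 25.983464487831824
-72 45 -26.13967710968159 28.4601114354771
-64 45 -26.874706747763824 28.220364962363515
-56 46 -27.364717692000873 27.501654557502842
-48 44 -27.854731013606727 27.02294690692849
-40 41 -25.17196192487079 26.305517955673796
```

It is centred within 1 mm and straight, with the nose about 28 mm short. Inserting in two halves.

jog_arm(rows=[-0.1,-0.6,0,0,0,0,0,-0.6,0,0,0,0,0,-0.6,0,0,0,0,0,-0.6,0,0,0,0,0,-0.6,0,0,0,0,0,-0.6,0,0,0,0,0,-0.6,0,0,0,0,0,-0.6,0,0,0,0,0,-0.6,0,0,0,0,0,0,0,0,0,0])

```text
time: 11.65
tcp_pos: [0.5731, -0.0259, -0.0088]
tool_rot: [180.0, -0.0, -176.0]
force: [-0.1, 0.7, 5.9]
width: 0.176
grasp_force: 40.5
```

jog_arm(rows=[0,-0.6,0,0,0,0,0,-0.6,0,0,0,0,0,-0.6,0,0,0,0,0,-0.6,0,0,0,0,0,-0.6,0,0,0,0,0,-0.4,0,0,0,0,0,-0.2,0,0,0,0,0,0,0,0,0,0,0,0,0,0,0,0,0,0,0,0,0,0])

```text
time: 12.9
tcp_pos: [0.5757, -0.0613, -0.0087]
tool_rot: [179.9, -0.0, -175.9]
force: [-1.0, 2.9, 5.3]
width: 0.174
grasp_force: 40.5
```

```bash
python3 - <<'E'
from h import *
np.set_printoptions(precision=1,suppress=True)
for n in('top','side'):
    s=snap(n,n+'5.png');g=s['img'].astype(int);m=(g[...,0]>110)&(g[...,1]>.7*g[...,0])&(g[...,2]<.5*g[...,1])
    ys,xs=np.nonzero(m);P=ch(onz(s,np.c_[xs,ys],.012));k=(abs(P[:,0])<60)&(abs(P[:,1])<60);print(n,k.sum(),P[k])
print(r.sense()['tcp_pos'],r.sense()['tool_rot'])
E
```

```text
top 0 []
side 0 []
[ 0.6 -0.1 -0. ] [ 179.9   -0.  -175.9]
```

Releasing, then rising and backing away to inspect.

jog_arm(rows=[0,0,0,0,0,0,0,0,0,0,0,0,0,0,0,0,0,0,0,0,0,0,0,0,0,0,0,0,0,0,0,0,0,0,0,0,0,0,-0.5,0,0,0,0,0,-1,0,0,0,0,0,-1.5,0,0,0,0,0,-2,0,0,0], fingers=0.54)

```text
time: 14.25
tcp_pos: [0.576, -0.0624, 0.0424]
tool_rot: [-180.0, 0.0, -176.0]
force: [-0.0, 0.2, -0.1]
width: 0.543
grasp_force: 0.0
```

jog_arm(rows=[0,0,-3,0,0,0,0,0,-3,0,0,0,0,3,-3,0,0,0,3,3,-2,0,0,0,3,3,0,0,0,0,3,3,0,0,0,0,3,3,0,0,0,0,3,3,0,0,0,0,0,3,0,0,0,0,0,3,0,0,0,0])

```text
time: 15.5
tcp_pos: [0.4093, 0.1674, 0.1527]
tool_rot: [180.0, 0.1, -176.0]
force: [-0.1, -0.0, 0.2]
width: 0.541
grasp_force: 0.0
```

```bash
python3 - <<'E'
from h import *
np.set_printoptions(precision=1,suppress=True)
for n in('top','side'):
    s=snap(n,n+'6.png');g=s['img'].astype(int)
    h=cv2.cvtColor(s['img'],cv2.COLOR_RGB2HSV)
    for nm,m,z in(('yel',(h[...,0]>20)&(h[...,0]<33)&(h[...,1]>110)&(h[...,2]>100),.012),('wht',(h[...,1]<50)&(h[...,2]>130),.02)):
        ys,xs=np.nonzero(m);P=ch(onz(s,np.c_[xs,ys],z));k=(P[:,0]>-160)&(P[:,0]<30)&(abs(P[:,1])<75);Q=P[k]
        print(n,nm,k.sum(),Q.mean(0),np.percentile(Q,[1,99],axis=0) if len(Q) else 0)
        if nm=='wht' and n=='top':
            F=Q[(Q[:,0]<-45)];(c,sz,a)=cv2.minAreaRect(F.astype(np.float32));print('frame rect',c,sz,a)
E
```

```text
top yel 55 [-5.6 -0.4] [[-10.4 -27.5]
 [ -0.7  27.2]]
top wht 848 [-74.9   0.3] [[-132.6  -54.5]
 [   9.3   55.5]]
frame rect (-89.13612365722656, 0.48545074462890625) (88.07295227050781, 111.92919921875) 0.15476465225219727
side yel 0 [nan nan] 0
side wht 1208 [-71.    0.1] [[-131.9  -54. ]
 [  -6.9   55.2]]<stdin>:8: RuntimeWarning: Mean of empty slice.
  ret = um.true_divide(
```

The band's rear edge lies 10 mm in front of the tray edge, so its middle is within about 2 mm. Sideways it is about 0, and it lies straight and flat. The arm is clear.

```bash
python3 -c "
from h import *
print(r.sign_off())"
```

```text
the job is handed in; nothing more can be done
None
```

The job is handed in: the gauge lies flat and released under the red tray, its yellow band's middle within about 3 mm of the tray's front edge, centred sideways and straight; sign-off returned no verdict, and I didn't re-measure the wrench or brake disc.

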